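# Trip the kit bucket

## Robot

A 6-joint arm with a two-finger parallel gripper is mounted at the origin on a cart in front of the work surface, level with it; the furniture and walls round the work are solid. World frame = base frame: x ahead of the robot, y to its left, z up, the work surface at z = 0. Lengths are in m, angles in rad, forces in N, time in s.
With the tool pointing down it reaches from about 0.2 to 0.875 m from the base axis. Payload 3.4 kg.
Tool frame: the origin (TCP) lies between the finger pads; the fingertips stand 25 mm ahead of it and the grasp point (between the pads) lies 6 mm ahead of it (r.nose_length is the z of the fingertips in the tool frame, in m); z points along the fingers, x is the direction in which the jaws open and shut, and the axes are right-handed (so a half turn about z gives the same grasp; the last joint's range is limited). The gripper opens to 94 mm and grips with 3 to 60 N. Pads are 16 mm wide; open, the fingers measure 119 mm over their backs; the gripper's body (75 mm by 177 mm) begins 78 mm behind the grasp point.
Start: joints at [-1.432, 0.276, 1.505, -0, 1.361, -0.121], TCP at [0.148, -0.556, 0.23] pointing down, gripper open.
Joint ranges: [-2.89, 2.89], [-0.75, 2.08], [0.22, 2.7], [-1.18, 4.32], [0.11, 2.71], [-2.7, 2.7]. Speed limits (rad/s): [2.57, 2.57, 3.14, 3.14, 3.14, 3.14].

## Interface

Orientations are given as a unit quaternion [w, x, y, z].
In Python, from plant import r, gripper_to, inverse_kinematics, vision, models, telemetry gives the robot as it stands. Calls block until the motion is done:
- r.move_to(position, orientation): joint-space move of the TCP to a pose.
- r.move_l(position, rot=None, vel=0.15, guard=None): straight line of the TCP; rot=None keeps the orientation; vel is the mean speed in m/s. With guard (N) it stops when the force on the tool has changed by that much, and returns True; else False.
- r.movej(angles): joint-space move.
- gripper_to(opening, f_grip=None): finger opening in m; f_grip is the grip in N (None keeps the last); returns when the fingers have stopped.
- r.hold(seconds).
- inverse_kinematics(position, orientation): joint angles nearest the present ones, or None.
- vision.snapshot(name): name is "side" or "top" or "wrist"; returns the picture (384x512x3 uint8, red, green, blue); there is no depth.
- vision.get_calibration(name): a dict with "fx", "fy", "cx", "cy" (pixels), "position" and "orientation" of the camera in the world. Camera axes: x right, y down, z forward; pixel columns grow to the right and rows downward; lengths in m; the calibration is good to about 2 mm. The wrist camera is an equidistant fisheye: a pixel r from the principal point sees the ray r / f radians off the axis. A picture is of the moment at which its call begins: read the wrist's pose just before it. get_calibration takes no time and is no camera call; for the wrist camera it gives the pose at the moment of the call.
A pose or a line that the arm cannot do raises r.PlanningError and nothing moves.
- r.sign_off(): hands the job in, once; it reports no verdict.
Trained networks look in the newest picture that a camera, given by its name, has taken for a name from the list of things; names that differ only in an ending like _2 or _b are one class to them, and where a whole thing is asked for, a point or a joint stands for the part that bears it (a point fixed in the world has none). Each returns a list of dicts, best first, with "score" (0 to 1); they miss things now and then, are a little off and sometimes report something else, mostly with a low value. They report only what shows in the picture. A call takes as long as a camera call. They do not tell look-alikes from the thing itself.
- models.boxes_of(thing, camera): "at" ([x, y, z] in m, in world coordinates, good to about 4 mm: the middle of the surface that is visible of it).
- models.regions_of(thing, camera): "pixels" (384x512 bool, what is visible of it).
- models.mark_of(thing, camera): "at" ([x, y, z] in m, in world coordinates, good to about 4 mm: a listed point, or the origin of a listed thing).
Readings, each from a call of its own:
- telemetry.current_t(): time.
- telemetry.current_joints(): joint angles.
- telemetry.current_dq(): joint speeds.
- telemetry.current_joint_efforts(): joint torques, N m.
- telemetry.current_ee_pos(): TCP position.
- telemetry.current_tool_rot(): TCP orientation.
- telemetry.current_wrist_force(): force on the tool from outside, world axes, zero at the start.
- telemetry.current_torque(): the same for the moment, N m.
- telemetry.current_opening(): finger opening in m.
Only numpy, scipy, OpenCV 4.12 (cv2) and the standard library are available. Lean on these libraries where they do the work, as an engineer would, in place of code of your own. Each camera call takes 0.05 s, during which the arm holds its last target.

## Task

Load the piston pin and the hexagon sleeve into the yellow tip bucket, so that their weight trips it and it dumps the kit into the blue tray by itself, then push its counterweight bar back so that the empty bucket stands upright again. The pin can only be taken by its ends in its slot: lay it in the black V rest, let go, and take it again across its middle before you lower it into the bucket. Set both parts gently into the bucket rather than dropping them in, keep your hand off the bucket while it trips, and leave the other parts where they are.

Things in the scene. Friction and masses are not known exactly. Their poses are not given: they have to be found in the camera images.
- station: Fixed stand: two grey uprights and an open blue tray on a dark base (216 x 182 mm). Origin on the worktop straight under the bucket's pivot axis, which runs along its y, 175 mm up; the bucket tips towards its -x (roughly to the robot). Uprights at y = +-87 mm (8 mm thick, 30 mm wide), 186 mm high. Position and yaw vary.
- tray_in (a point): Middle of the blue tray's inner floor (tray inside 200 mm along the station's x, 140 mm along y, walls 50 mm high, front wall 60 mm; shallow V floor with rubber); axes as the station.
- bucket (a joint): Tip angle, rad: 0 upright on its stop (the start), 1.45 fully tipped on its other stop. Its counterweight holds it at 0 when empty or with one part (about 0.15 kg); both parts trip it, and so does pressing on its floor with over 2 N. Over centre: let go below about 0.6 rad it swings back to 0, above it falls to 1.45 and stays. Lightly damped.
- bucket_pin (a point): Where the pin's middle goes: on the lowest line of the bucket's shallow V floor, which runs along y, 22 mm to +y of the bucket's middle; upright: 60 mm in front (-x) of the pivot, 165 mm above the worktop. Floor halves rise 20 degrees, 50 mm wide each; front lip free, back wall 30 mm. Inside length 120 mm; end walls rise 58 mm above this line. Turns with the bucket.
- bucket_sleeve (a point): Point in the bucket for the hexagon sleeve: on the same lowest line, 36 mm to the -y side of the bucket's middle, so that sleeve and pin lie one behind the other along y.
- bar (a point): Middle of the counterweight bar behind the bucket: along y, 150 mm long, 22 mm thick, red grip round its middle (26 mm thick, 70 mm long). Turns with the bucket: upright 95 mm behind (+x) and 65 mm above the pivot; fully tipped 53 mm in front and 102 mm above, free in front and on top. Pushing the grip along its arc towards +x with 1 to 3 N resets it.
- pin_rack: Fixed small rack on the worktop: a green block with a deep slot and a narrow black V rest, 75 mm apart on a dark base (30 x 130 x 5 mm). Origin on the worktop under the middle between them; slot and V rest both run along its x, slot at y = +37.5 mm, rest at y = -37.5 mm. Position and yaw vary.
- slot (a point): Where the middle of the pin lies in the green slot at the start, 27 mm above the worktop. The slot is 28.6 mm wide, 56 mm long, open at both ends, its walls 46 mm high (45 mm over all in width), 6 mm higher than the pin; the pin's two end faces stand 2 mm out and are free, down to the worktop.
- rest (a point): Where the middle of a pin lying in the black V rest is, 36 mm above the worktop. The rest is 24 mm wide and 40 mm long, narrower and shorter than the pin, so fingers pass beside it down to 6 mm above the worktop.
- pin_mid (a point): Middle of the piston pin: light steel cylinder of 26 mm diameter, 60 mm long, about 0.15 kg; its z axis runs along the pin. It starts lying in the slot.
- sleeve_mid (a point): Middle of the hexagon sleeve: grey steel hexagon tube standing on end, 42 mm high, 30 mm across the flats (along its x, and every 60 degrees from it), 35 mm over the corners, about 0.15 kg; z along its axis.
- bush_bronze: Bystander: bronze bush 30 mm in diameter, 22 mm high, standing; origin at the centre of its underside. It may have changed places with the sleeve.
- bearing: Bystander: dark ball bearing 52 mm across, 15 mm high, lying flat; origin at the centre of its underside.
- small_gear: Bystander: dark gear 60 mm across, 16 mm high, lying flat; origin at the centre of its underside.
Not all that is in view belongs to the job. Leave any pink look-alike of the pin_rack alone.

How it is judged:
On the way, in this order (a step that is already met when the one before it is completed fails the run):
1. the pin lies in the V rest, let go (distance between pin_mid and rest below 0.015 m and angle between the z axis of pin_mid and the x axis of pin_rack, either way round below 0.3 rad and contact force between the fingers and piston_pin below 0.1 N), for 0.1 s.
2. the bucket is tipping with both parts in it and no hand on it (value of joint bucket above 0.1 rad and distance between pin_mid and bucket_pin below 0.07 m and distance between sleeve_mid and bucket_sleeve below 0.07 m and contact force between each of the fingers, the arm and bucket below 0.1 N and contact force between the fingers and piston_pin below 0.1 N and contact force between the fingers and hex_sleeve below 0.1 N), for 0.04 s.
3. the bucket is fully tipped and both parts have gone into the tray (value of joint bucket above 1.3 rad and z of each of pin_mid, sleeve_mid in the frame of tray_in below 0.05 m), for 0.1 s.
At the end, for the whole second after the job is handed in: The empty bucket stands upright (joint within 0.08 rad of its stop) and the pin and the sleeve lie at rest in the blue tray (their middles inside its walls and less than 50 mm above its floor) (value of joint bucket below 0.08 rad and x of pin_mid in the frame of tray_in between -0.1 and 0.1 m and y of pin_mid in the frame of tray_in between -0.07 and 0.07 m and z of each of pin_mid, sleeve_mid in the frame of tray_in below 0.05 m and x of sleeve_mid in the frame of tray_in between -0.1 and 0.1 m and y of sleeve_mid in the frame of tray_in between -0.07 and 0.07 m and linear speed of each of piston_pin, hex_sleeve below 0.08 m/s); the robot touches nothing.
It fails at once if the pin is dropped into the upright bucket (faster than 0.95 m/s, a fall of some 45 mm) (value of joint bucket below 0.08 rad and distance between pin_mid and bucket_pin below 0.07 m and linear speed of piston_pin above 0.95 m/s).
It fails at once if the sleeve is dropped into the upright bucket (faster than 0.95 m/s, a fall of some 45 mm) (value of joint bucket below 0.08 rad and distance between sleeve_mid and bucket_sleeve below 0.07 m and linear speed of hex_sleeve above 0.95 m/s).
It fails at once if a bystander is moved by more than 30 mm (distance of any of bush_bronze, bearing, small_gear from where it was at the start of the episode above 0.03 m).
It also fails if it takes over 72 s, if anything falls off the work surface, if the arm or the gripper's body presses on something with over 40 N, if the wrist force passes 120 N, or if a joint passes its speed limit or range.

## Working session

There is one attempt and no reset: what is moved stays moved. The work goes in short steps, each a Python script; the robot and the scene stay as the last script left them, time stands still between calls to the robot, and variables do not carry over. Pictures are saved under pics/ and viewed, and the job is handed in when it is done.

```bash
ls; mkdir -p pics; python3 - <<'E'
from plant import r, vision, models, telemetry
import cv2
for c in ["top","side","wrist"]:
    im=vision.snapshot(c); cv2.imwrite(f"pics/{c}0.png",im[:,:,::-1])
    k=vision.get_calibration(c); print(c,k)
    for t in (["station","tray_in","bucket_pin","bucket_sleeve","bar","pin_rack","slot","rest","pin_mid","sleeve_mid","bush_bronze","bearing","small_gear"] if c!="wrist" else []):
        print(t,[(d["at"],round(d["score"],2)) for d in models.mark_of(t,c)][:3])
print(telemetry.current_t(), r.nose_length)
E
```

```text
pics
top {'fx': 468.8324616769626, 'fy': 468.8324616769626, 'cx': 252.67232065195986, 'cy': 189.1307143787226, 'position': array([ 0.30743654, -0.02203328,  2.08210167]), 'orientation': array([ 0.05325861, -0.70207767,  0.70820997, -0.0518565 ])}
station [([0.5011, 0.3766, -0.0013], 0.71)]
tray_in [([0.4337, 0.3698, 0.0125], 0.65)]
bucket_pin [([0.4466, 0.3928, 0.1661], 0.98)]
bucket_sleeve [([0.4404, 0.3331, 0.1647], 0.9), ([0.504, 0.3735, -0.003], 0.67), ([0.5955, 0.369, 0.241], 0.48)]
bar [([0.5964, 0.3668, 0.2428], 0.74), ([0.4261, -0.2876, 0.0349], 0.2)]
pin_rack [([0.8564, 0.0096, -0.0002], 0.75), ([0.424, -0.2492, -0.004], 0.62)]
slot [([0.8601, 0.0491, 0.0274], 0.54), ([0.4212, -0.213, 0.0256], 0.49)]
rest [([0.8602, -0.029, 0.0351], 0.83), ([0.4248, -0.2862, 0.0354], 0.58)]
pin_mid [([0.4283, -0.2128, 0.0254], 0.49)]
sleeve_mid [([0.5691, -0.2546, 0.0178], 0.42)]
bush_bronze [([0.567, -0.3537, 0.0019], 0.42)]
bearing [([0.4802, -0.4207, 0.0039], 0.66)]
small_gear [([0.3734, -0.4204, 0.0033], 0.46)]
side {'fx': 352.4118248774251, 'fy': 352.4118248774251, 'cx': 251.30939882679
[... 273 characters left out ...]
4421, 0.3932, 0.1644], 0.57)]
bucket_sleeve [([0.4449, 0.3328, 0.1641], 0.68)]
bar []
pin_rack [([0.4242, -0.2526, -0.0053], 0.75), ([0.854, 0.0063, -0.0021], 0.5)]
slot []
rest [([0.4245, -0.2852, 0.0405], 0.53), ([0.8602, -0.0254, 0.0343], 0.52)]
pin_mid []
sleeve_mid [([0.565, -0.2516, 0.0221], 0.54)]
bush_bronze [([0.5683, -0.3511, 0.0049], 0.5)]
bearing [([0.4766, -0.4253, -0.0024], 0.75)]
small_gear [([0.3736, -0.4271, 0.0001], 0.93)]
wrist {'fx': 297.3186396354542, 'fy': 297.3186396354542, 'cx': 258.70557302659756, 'cy': 187.90073815938436, 'position': array([ 0.22751288, -0.53467046,  0.38494982]), 'orientation': array([ 0.11114757,  0.78495406, -0.60349967, -0.0853316 ])}
1.45 0.025
```

View pics/top0.png

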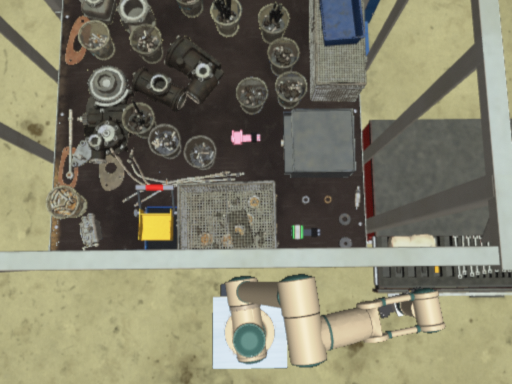

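View pics/side0.png

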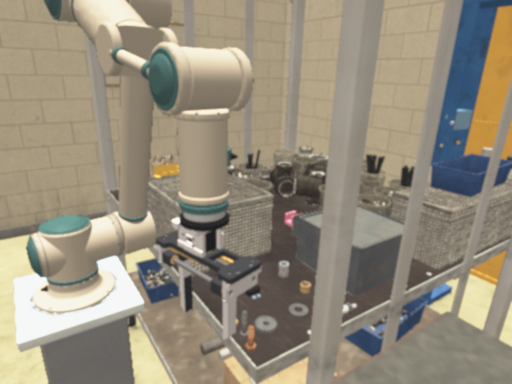

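View pics/wrist0.png

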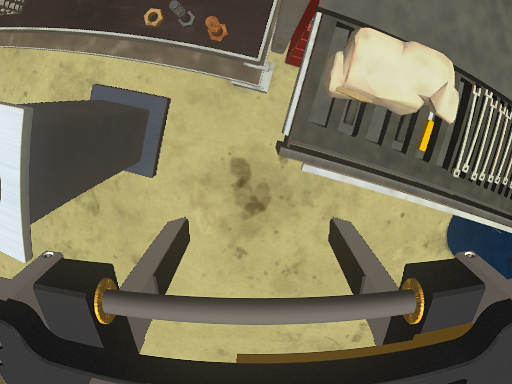

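```bash
python3 - <<'E'
import cv2
a=cv2.imread("pics/top0.png");cv2.imwrite("pics/topc.png",cv2.resize(a[165:265,110:370],None,fx=3,fy=3,interpolation=cv2.INTER_CUBIC))
a=cv2.imread("pics/side0.png");cv2.imwrite("pics/sidec.png",cv2.resize(a[140:370,120:420],None,fx=2.6,fy=2.6,interpolation=cv2.INTER_CUBIC))
E
```

```text
(no output)
```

View pics/topc.png

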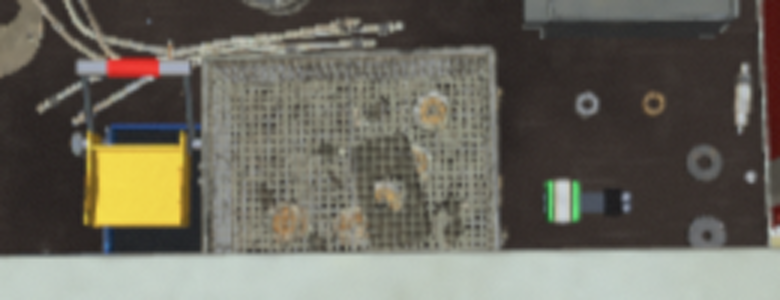

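View pics/sidec.png

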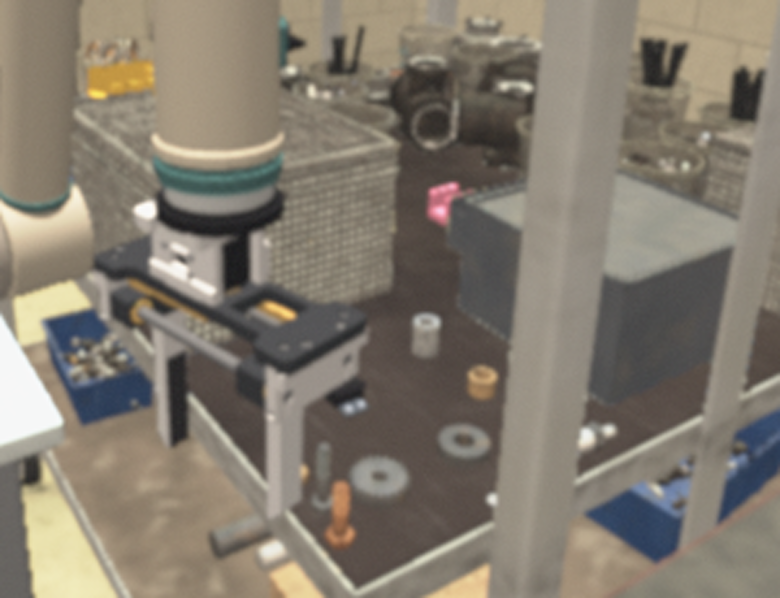

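```bash
cat > h.py <<'E'
import numpy as np, cv2
from scipy.spatial.transform import Rotation as R
from plant import r, gripper_to, inverse_kinematics, vision, models, telemetry
def q2R(q): return R.from_quat([q[1],q[2],q[3],q[0]])
def Rq(rot):
    x=rot.as_quat(); return np.array([x[3],x[0],x[1],x[2]])
def ray(k,u,v,fish=False):
    a=(u-k["cx"])/k["fx"]; b=(v-k["cy"])/k["fy"]
    if fish:
        t=np.hypot(a,b); d=np.array([a/t*np.sin(t),b/t*np.sin(t),np.cos(t)]) if t>0 else np.array([0,0,1.])
    else: d=np.array([a,b,1.])
    return np.array(k["position"]), q2R(k["orientation"]).apply(d/np.linalg.norm(d))
def onz(k,u,v,z,fish=False):
    o,d=ray(k,u,v,fish); return o+d*(z-o[2])/d[2]
def proj(k,P,fish=False):
    p=q2R(k["orientation"]).inv().apply(np.array(P)-k["position"])
    if fish:
        h=np.hypot(p[0],p[1]); t=np.arctan2(h,p[2]); return k["cx"]+k["fx"]*t*p[0]/h, k["cy"]+k["fy"]*t*p[1]/h
    return k["cx"]+k["fx"]*p[0]/p[2], k["cy"]+k["fy"]*p[1]/p[2]
def down(jaw_yaw):  # jaws (tool x) along yaw direction, z down
    c,s=np.cos(jaw_yaw),np.sin(jaw_yaw)
    return Rq(R.from_matrix(np.array([[c,s,0],[s,-c,0],[0,0,-1]])))
def best_down(pos,yaw):
    c=[]
    q0=np.array(telemetry.current_joints())
    for k in(-1,0,1):
        q=down(yaw+k*np.pi); j=inverse_kinematics(list(pos),q)
        if j is not None: c.append((np.abs(np.array(j)-q0).max(),k,q,j))
    c.sort(key=lambda t:t[0]); return c[0][2],c[0][3]
def snap(c,name):
    k=vision.get_calibration(c); im=vision.snapshot(c); cv2.imwrite("pics/"+name+".png",im[:,:,::-1]); return k,im
E
python3 - <<'E'
from h import *
kt=vision.get_calibration("top"); ks=vision.get_calibration("side")
def tri(a,b):
    o1,d1=ray(kt,*a);o2,d2=ray(ks,*b)
    A=np.c_[d1,-d2]; s=np.linalg.lstsq(A,o2-o1,rcond=None)[0]
    p,q=o1+d1*s[0],o2+d2*s[1]; return (p+q)/2,np.linalg.norm(p-q)
print(tri((275.7,181.7),(272,198)))
for z in(0,.15,.2,.25): print(z,onz(kt,177,181,z),onz(kt,275.7,181.7,z))
print("basket bottom side",onz(ks,270,253,0))
print("tcp rot",q2R(telemetry.current_tool_rot()).as_matrix().round(2))
for s in [(306,200),]: print(onz(kt,*s,.042))
E
```

```text
(array([ 0.61643497, -0.11193078,  0.2065961 ]), np.float64(0.004232474640533923))
0 [0.65962228 0.32129639 0.        ] [ 0.65245433 -0.12315328  0.        ]
0.15 [0.63424991 0.29656203 0.15      ] [ 0.62759835 -0.11586834  0.15      ]
0.2 [0.62579245 0.28831724 0.2       ] [ 0.61931303 -0.11344002  0.2       ]
0.25 [0.61733499 0.28007246 0.25      ] [ 0.6110277 -0.1110117  0.25     ]
basket bottom side [ 0.6127752  -0.11626318  0.        ]
tcp rot [[ 0.26 -0.97  0.  ]
 [-0.97 -0.26 -0.  ]
 [ 0.   -0.   -1.  ]]
[ 0.56300832 -0.25262898  0.042     ]
```

```bash
python3 - <<'E'
from h import *
p=[0.47,-0.30,0.28]
q,j=best_down(p,0.0); print(j)
r.move_to(p,q)
k,im=snap("wrist","w1"); snap("top","t1")
for t in ["pin_rack","slot","rest","pin_mid","sleeve_mid","bush_bronze","bearing","small_gear"]:
    print(t,[(np.round(d["at"],4),round(d["score"],2)) for d in models.mark_of(t,"wrist")][:2])
print(telemetry.current_t(),k["position"])
np.save("kw1.npy",k,allow_pickle=True)
E
```

```text
[-6.92893892e-01  2.25900320e-01  1.45223508e+00 -4.44089210e-16
  1.46345726e+00 -6.92893892e-01]
pin_rack [(array([ 0.4218, -0.2559, -0.0023]), 0.78)]
slot [(array([ 0.4271, -0.2147,  0.0299]), 0.71)]
rest [(array([ 0.8594, -0.0255,  0.0377]), 0.72), (array([ 0.4236, -0.2874,  0.0398]), 0.66)]
pin_mid [(array([ 0.4206, -0.2148,  0.0283]), 0.66)]
sleeve_mid [(array([ 0.5674, -0.2558,  0.0261]), 0.71)]
bush_bronze [(array([ 0.5693, -0.3531,  0.0017]), 0.87)]
bearing [(array([ 0.4853, -0.4242,  0.0027]), 0.89), (array([ 0.426 , -0.2134,  0.0297]), 0.2)]
small_gear [(array([ 3.735e-01, -4.221e-01,  3.000e-04]), 0.87)]
3.4833 [ 0.47104028 -0.21940469  0.43422741]
```

View pics/w1.png

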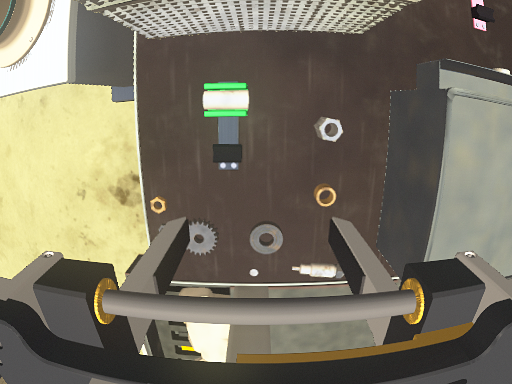

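View pics/t1.png

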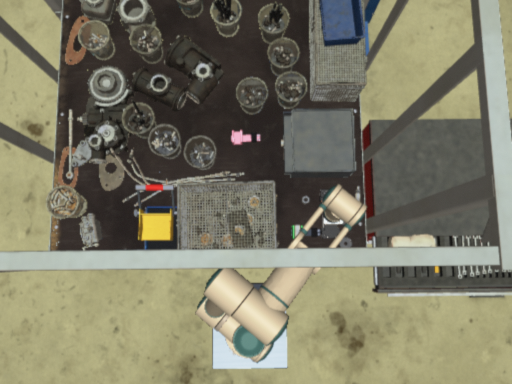

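```bash
python3 - <<'E'
from h import *
k=np.load("kw1.npy",allow_pickle=True).item()
im=cv2.imread("pics/w1.png")
c=np.vstack([cv2.resize(im[70:180,185:255],None,fx=5,fy=5,interpolation=cv2.INTER_CUBIC)])
d=cv2.resize(im[70:180,295:365],None,fx=5,fy=5,interpolation=cv2.INTER_CUBIC)
cv2.imwrite("pics/w1c.png",np.hstack([c,d]))
b,g,rr=[im[:,:,i].astype(int) for i in range(3)]
m=((g>rr+60)&(g>b+60)).astype(np.uint8)
n,l,s,ce=cv2.connectedComponentsWithStats(m)
for i in range(1,n):
    if s[i,4]>30:
        ys,xs=np.where(l==i); P=np.array([onz(k,x,y,.046,True) for x,y in zip(xs,ys)])[:,:2]
        rect=cv2.minAreaRect(P.astype(np.float32)*1000); print(s[i],P.mean(0),rect)
# hex
E
```

```text
[204  83  44   8 309] [ 0.42733784 -0.19532245] ((428.06195068359375, -195.75534057617188), (9.41618824005127, 56.07917022705078), 88.40180206298828)
[204 109  44   8 313] [ 0.42768391 -0.22982944] ((427.70831298828125, -229.90455627441406), (9.330477714538574, 56.40364074707031), 88.86542510986328)
```

View pics/w1c.png

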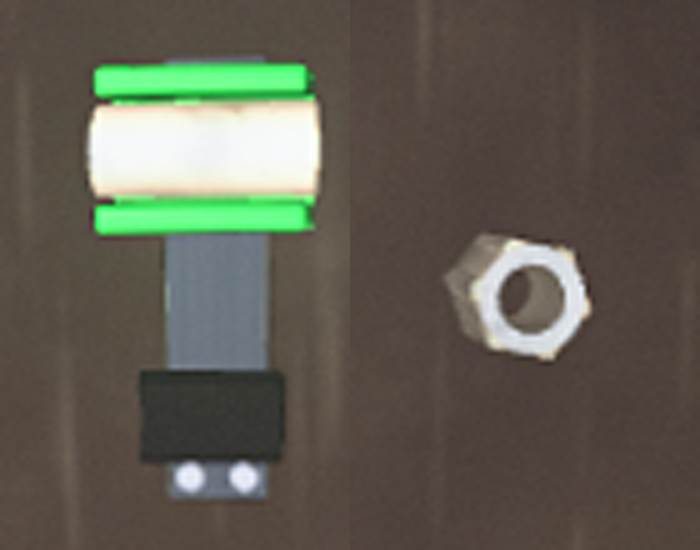

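```bash
python3 - <<'E'
from h import *
k=np.load("kw1.npy",allow_pickle=True).item()
f=lambda u,v,z,o: onz(k,u/5+o-.5,v/5+70-.5,z,True)[:2].round(4)
print("pin",f(204,148,.03,185), "ends",f(88,148,.027,185),f(320,148,.027,185))
for z in(.03,.04): print("rest",f(212.5,416,z,185),f(140,416,z,185),f(285,416,z,185),f(212,370,z,185),f(212,462,z,185))
print("base y end",f(216,498,.005,185),"x",f(166,498,.005,185),f(267,498,.005,185),f(166,365,.005,185),f(270,365,.005,185))
C=np.array([f(u-350,v,.042,295) for u,v in [(591,308),(551,361),(489,345),(470,290),(513,238),(573,252)]])
print(C,C.mean(0))
cc=C.mean(0); 
for c in C: print(np.hypot(*(c-cc)),np.degrees(np.arctan2(*(c-cc)[::-1]))%60)
E
```

```text
pin [ 0.4261 -0.2121] ends [ 0.3937 -0.2111] [ 0.4572 -0.2126]
rest [ 0.4272 -0.2859] [ 0.4069 -0.2857] [ 0.4472 -0.2861] [ 0.4273 -0.2731] [ 0.4267 -0.2989]
rest [ 0.4283 -0.2843] [ 0.4085 -0.284 ] [ 0.4478 -0.2844] [ 0.4284 -0.2717] [ 0.4278 -0.2969]
base y end [ 0.4249 -0.3147] x [ 0.4099 -0.3146] [ 0.4401 -0.3148] [ 0.4111 -0.2747] [ 0.4416 -0.2751]
[[ 0.5845 -0.2533]
 [ 0.5738 -0.2681]
 [ 0.5563 -0.2641]
 [ 0.5506 -0.2494]
 [ 0.562  -0.2351]
 [ 0.5788 -0.2382]] [ 0.56766667 -0.25136667]
0.01694399270800381 53.44820194881927
0.017821958989466348 50.12959589145882
0.017068652228248438 48.24566208573887
0.017179606773407036 53.42655053039442
0.017225433392386864 49.206326418295575
0.017242744045604233 49.783154385912574
```

```bash
python3 - <<'E'
from h import *
yaw=-0.018
gripper_to(0.094,20)
q,_=best_down([0.4265,-0.2125,0.10],yaw)
r.move_to([0.4265,-0.2125,0.10],q)
print(r.move_l([0.4265,-0.2125,0.033],vel=0.12,guard=8), telemetry.current_ee_pos())
gripper_to(0.05,20); print("open",telemetry.current_opening())
r.move_l([0.4265,-0.2125,0.10],vel=0.15); print("open",telemetry.current_opening())
snap("wrist","w2")
print(telemetry.current_t(),telemetry.current_wrist_force())
E
```

```text
False [ 0.42738748 -0.21328094  0.03365092]
open 0.059697080677180304
open 0.060090068677902016
6.5167 [-0.26823232  0.38769342 -1.55214082]
```

View pics/w2.png

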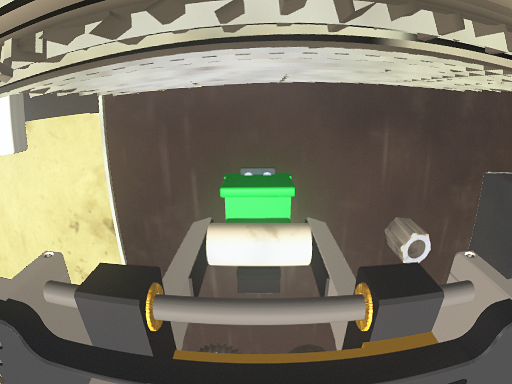

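```bash
python3 - <<'E'
from h import *
p=np.array([0.4257,-0.2872])
r.move_l([*p,0.10],vel=0.2)
print(r.move_l([*p,0.0435],vel=0.06,guard=4), telemetry.current_ee_pos(),telemetry.current_wrist_force())
gripper_to(0.085); r.hold(0.2)
r.move_l([*p,0.17],vel=0.25)
k,_=snap("wrist","w3"); np.save("kw3.npy",k,allow_pickle=True)
for t in ["pin_mid","rest"]:
    print(t,[(np.round(d["at"],4),round(d["score"],2)) for d in models.mark_of(t,"wrist")][:2])
print(telemetry.current_t())
E
```

```text
False [ 0.42597023 -0.28745837  0.04380682] [ 0.62846981  0.54144991 -1.00010639]
pin_mid [(array([ 0.4246, -0.2877,  0.0387]), 0.59)]
rest [(array([ 0.4262, -0.2841,  0.0389]), 0.96)]
9.7333
```

View pics/w3.png

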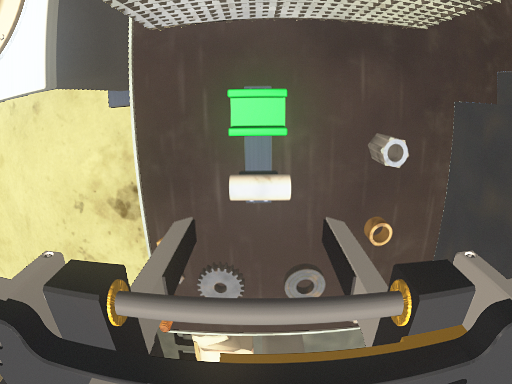

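```bash
python3 - <<'E'
from h import *
k=np.load("kw3.npy",allow_pickle=True).item()
im=cv2.imread("pics/w3.png"); cv2.imwrite("pics/w3c.png",cv2.resize(im[120:185,355:425],None,fx=8,fy=8,interpolation=cv2.INTER_CUBIC))
print(onz(k,396.5,152.5,.042,True))
E
```

```text
[ 0.56916399 -0.25126765  0.042     ]
```

View pics/w3c.png

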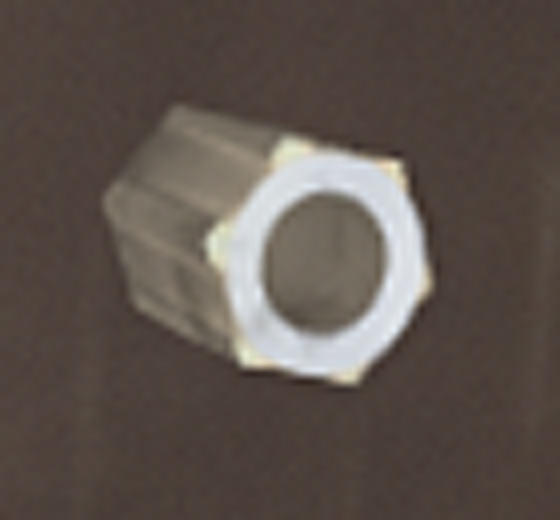

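```bash
python3 - <<'E'
from h import *
yaw=np.radians(80.7); p=np.array([0.568,-0.2515])
q,j=best_down([*p,0.12],yaw); print(np.round(j,2))
gripper_to(0.065)
r.move_to([*p,0.12],q)
print(r.move_l([*p,0.042],vel=0.12,guard=8), telemetry.current_ee_pos())
gripper_to(0.02,20); print("open",telemetry.current_opening())
r.move_l([*p,0.2],vel=0.25); print("open",telemetry.current_opening())
snap("wrist","w4")
r.move_l([*p,0.36],vel=0.3)
print(telemetry.current_t(),telemetry.current_wrist_force(), np.round(telemetry.current_joints(),2))
for y in(-.1,np.pi-.1,-.1-np.pi): print(y,inverse_kinematics([0.44,0.33,0.36],down(y)))
E
```

```text
[-0.53  0.42  1.57 -0.    1.15 -1.94]
False [ 0.56839264 -0.25188785  0.04262119]
open 0.03004354430981904
open 0.030262705324813087
14.3333 [ 0.08054371 -0.00827167 -1.9953011 ] [-0.53  0.31  1.15  0.    1.69 -1.94]
-0.1 [ 5.16982027e-01  1.93698467e-01  1.30377473e+00 -4.44089210e-16
  1.64411945e+00  6.16982027e-01]
3.041592653589793 [ 5.16982027e-01  1.93698467e-01  1.30377473e+00 -4.44089210e-16
  1.64411945e+00 -2.52461063e+00]
-3.241592653589793 [ 5.16982027e-01  1.93698467e-01  1.30377473e+00 -4.44089210e-16
  1.64411945e+00 -2.52461063e+00]
```

View pics/w4.png

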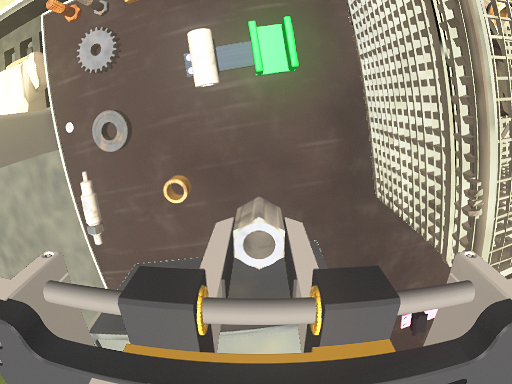

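```bash
python3 - <<'E'
from h import *
p=[0.44,0.28,0.36]
r.move_to(p,down(-0.08))
k,_=snap("wrist","w5"); np.save("kw5.npy",k,allow_pickle=True)
for t in ["station","tray_in","bucket_pin","bucket_sleeve","bar"]:
    print(t,[(np.round(d["at"],4),round(d["score"],2)) for d in models.mark_of(t,"wrist")][:3])
print(telemetry.current_t(),telemetry.current_opening())
E
```

```text
station []
tray_in []
bucket_pin [(array([0.4455, 0.3895, 0.1594]), 0.57)]
bucket_sleeve [(array([0.4435, 0.3322, 0.1648]), 0.82)]
bar [(array([0.5961, 0.3695, 0.234 ]), 0.8)]
16.7333 0.030116532993023522
```

View pics/w5.png

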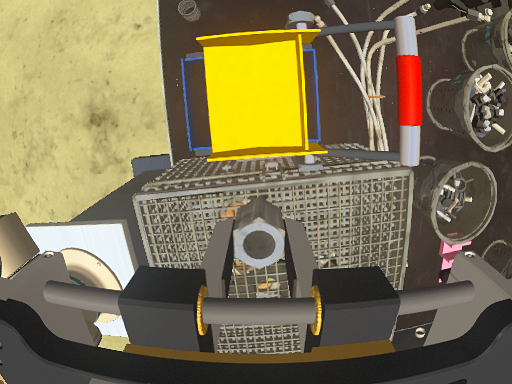

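```bash
python3 - <<'E'
from h import *
k=np.load("kw5.npy",allow_pickle=True).item()
im=cv2.imread("pics/w5.png"); cv2.imwrite("pics/w5c.png",cv2.resize(im[0:180,170:440],None,fx=2.9,fy=2.9,interpolation=cv2.INTER_CUBIC))
b,g,rr=[im[:,:,i].astype(int) for i in range(3)]
m=((rr>180)&(g<80)&(b<80)).astype(np.uint8); m[:40]=0;m[140:]=0;m[:,:380]=0;m[:,440:]=0
ys,xs=np.where(m); P=np.array([onz(k,x,y,.247,True) for x,y in zip(xs,ys)])[:,:2]
print(len(xs),P.mean(0),cv2.minAreaRect((P*1000).astype(np.float32)))
for z in(.24,): print("bar ends",onz(k,406,17,z,True),onz(k,410,163,z,True))
E
```

```text
1476 [0.59619229 0.36969904] ((596.1002807617188, 370.22064208984375), (69.76412200927734, 24.570072174072266), 88.33482360839844)
bar ends [0.60173709 0.44585293 0.24      ] [0.59894267 0.29565647 0.24      ]
```

View pics/w5c.png

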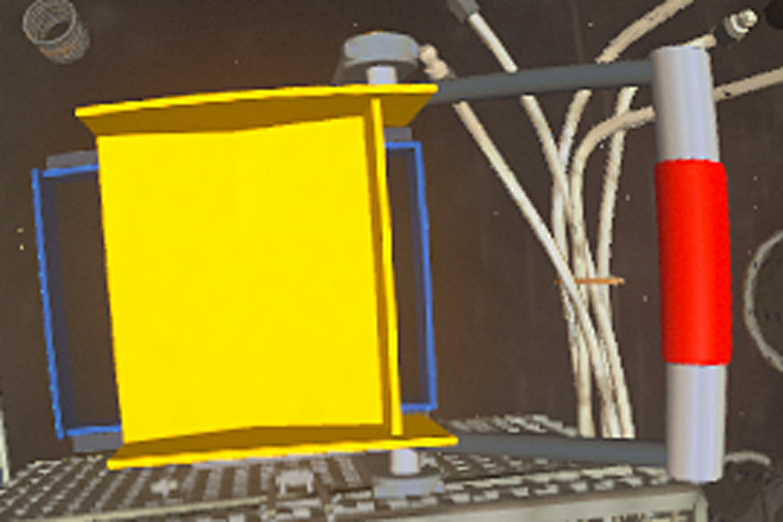

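```bash
python3 - <<'E'
from h import *
k=np.load("kw5.npy",allow_pickle=True).item()
f=lambda u,v,z:onz(k,u/2.9+170-.3,v/2.9-.3,z,True).round(4)
print("lip",f(99,138,.182),f(122,440,.182))
print("floor back",f(364,118,.182),f(383,426,.182))
print("V",f(232,133,.165),f(247,433,.165))
print("walltops",f(77,110,.223),f(437,87,.223),f(108,466,.223),f(457,440,.223))
E
```

```text
lip [0.393  0.4313 0.182 ] [0.3908 0.3122 0.182 ]
floor back [0.4942 0.4303 0.182 ] [0.493  0.3094 0.182 ]
V [0.4435 0.4309 0.165 ] [0.4395 0.3081 0.165 ]
walltops [0.393  0.4337 0.223 ] [0.5145 0.4322 0.223 ] [0.3919 0.3095 0.223 ] [0.5133 0.3092 0.223 ]
```

```bash
python3 - <<'E'
from h import *
y=-0.02; p=[0.4423,0.335]
r.move_to([*p,0.32],down(y))
print(r.move_l([*p,0.225],vel=0.15,guard=6))
print(r.move_l([*p,0.2145],vel=0.03,guard=1.5),telemetry.current_ee_pos(),telemetry.current_wrist_force())
gripper_to(0.048); r.hold(0.1)
r.move_l([*p,0.30],vel=0.15)
r.move_l([p[0],0.29,0.36],vel=0.3)
snap("wrist","w6")
for t in ["sleeve_mid","bar"]:
    print(t,[(np.round(d["at"],4),round(d["score"],2)) for d in models.mark_of(t,"wrist")][:3])
print(telemetry.current_t())
E
```

```text
False
False [0.44221972 0.33499117 0.21433025] [ 0.0588603  -0.15338001 -0.8865846 ]
sleeve_mid [(array([0.4421, 0.3355, 0.1957]), 0.72)]
bar [(array([0.5951, 0.3738, 0.2365]), 0.67)]
20.2583
```

View pics/w6.png

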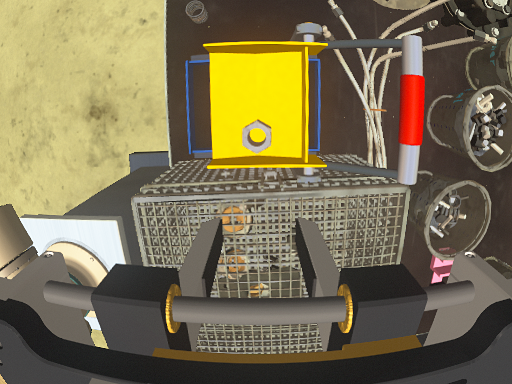

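```bash
python3 - <<'E'
from h import *
yaw=np.pi/2-0.018; p=[0.426,-0.2873]
q,j=best_down([*p,0.30],yaw); print(np.round(j,2))
r.move_to([*p,0.30],q)
gripper_to(0.05)
r.move_l([*p,0.12],vel=0.3)
print(r.move_l([*p,0.054],vel=0.1,guard=8), telemetry.current_ee_pos())
gripper_to(0.015,30); print("open",telemetry.current_opening())
r.move_l([*p,0.14],vel=0.2); print("open",telemetry.current_opening())
snap("wrist","w7")
r.move_l([*p,0.36],vel=0.35)
print(telemetry.current_t(),telemetry.current_wrist_force())
E
```

```text
[-0.73  0.15  1.5  -0.    1.49  0.86]
False [ 0.42656772 -0.2877846   0.0547161 ]
open 0.024857157032794987
open 0.025213120057573066
26.0833 [-0.51370503 -0.06808329 -1.99378149]
```

View pics/w7.png

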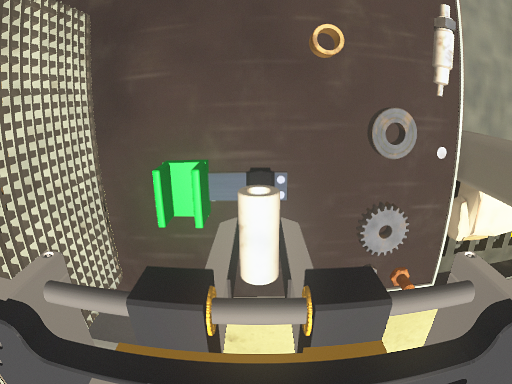

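```bash
python3 - <<'E'
from h import *
k,im=snap("wrist","w8"); 
T=np.array(telemetry.current_ee_pos()); Q=q2R(telemetry.current_tool_rot())
im=im[:,:,::-1].copy()
def cyl(dz,tilt,col):
    for e in(-30,30):
        pts=[]
        for a in np.linspace(0,2*np.pi,40):
            v=np.array([13*np.cos(a),e,13*np.sin(a)])
            v=R.from_euler('x',tilt).apply(v)+[0,0,dz]
            pts.append(proj(k,T+Q.apply(v/1000),True))
        s=5
        pts=(np.array(pts)-[200,150]+.5)*s
        cv2.polylines(big,[pts.astype(np.int32)],False,col,1)
big=cv2.resize(im[150:300,200:320],None,fx=5,fy=5,interpolation=cv2.INTER_CUBIC)[:600]
import copy
big=cv2.resize(im[150:270+30,200:320],None,fx=5,fy=5,interpolation=cv2.INTER_CUBIC)
cyl(18,0,(0,0,255)); cyl(18,np.radians(10),(0,255,0)); cyl(18,np.radians(-10),(255,0,0))
cv2.imwrite("pics/w8c.png",cv2.resize(big,None,fx=.8,fy=.8))
E
```

```text
(no output)
```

View pics/w8c.png

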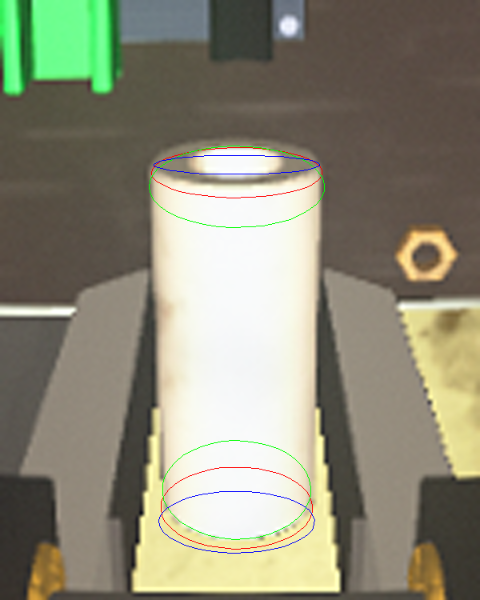

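```bash
python3 - <<'E'
from h import *
y=-0.02; p=[0.4434,0.393]
q,j=best_down([*p,0.36],y); print(np.round(j,2))
r.move_to([*p,0.36],q)
snap("wrist","w9")
print(telemetry.current_opening(),telemetry.current_t())
E
```

```text
[ 0.61  0.26  1.21 -0.    1.67  0.63]
0.025168946185466577 28.6
```

View pics/w9.png

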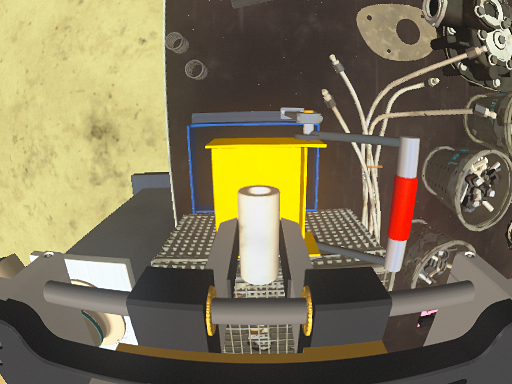

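```bash
python3 - <<'E'
from h import *
p=[0.4434,0.393]
print(r.move_l([*p,0.235],vel=0.15,guard=6))
print(r.move_l([*p,0.2055],vel=0.04,guard=2),telemetry.current_ee_pos(),telemetry.current_wrist_force())
gripper_to(0.042)
print(telemetry.current_t())
r.move_l([*p,0.25],vel=0.3)
r.move_l([p[0]-.02,0.30,0.36],vel=0.3)
r.hold(0.5)
snap("wrist","w10")
for t in ["pin_mid","sleeve_mid","bar","tray_in"]:
    print(t,[(np.round(d["at"],4),round(d["score"],2)) for d in models.mark_of(t,"wrist")][:3])
print(telemetry.current_t())
E
```

```text
False
False [0.44356727 0.39313541 0.20566242] [ 0.49766135  0.46892277 -2.06970607]
30.95
pin_mid [(array([0.4465, 0.3936, 0.027 ]), 0.73)]
sleeve_mid [(array([0.39  , 0.3352, 0.0364]), 0.96)]
bar [(array([0.446 , 0.3739, 0.2728]), 0.73)]
tray_in [(array([0.4357, 0.3712, 0.0124]), 0.8)]
32.6333
```

View pics/w10.png

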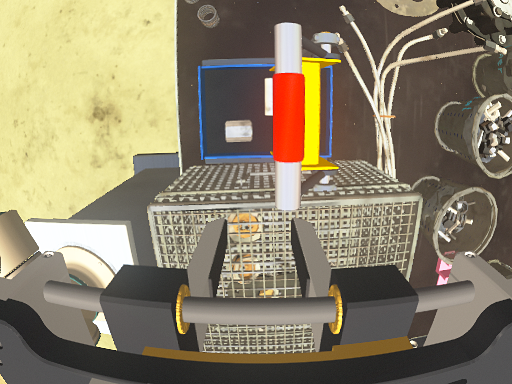

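```bash
python3 - <<'E'
from h import *
q=down(-0.02)
gripper_to(0.0,10)
r.move_l([0.40,0.371,0.36],rot=q,vel=0.25)
print(r.move_l([0.40,0.371,0.28],vel=0.15,guard=5))
print(r.move_l([0.535,0.369,0.28],vel=0.1,guard=12),telemetry.current_ee_pos(),telemetry.current_wrist_force())
r.hold(0.4)
r.move_l([0.48,0.369,0.31],vel=0.2)
r.move_l([0.42,0.29,0.40],vel=0.3)
r.hold(0.5)
snap("wrist","w11")
for t in ["pin_mid","sleeve_mid","bar"]:
    print(t,[(np.round(d["at"],4),round(d["score"],2)) for d in models.mark_of(t,"wrist")][:3])
print(telemetry.current_t())
E
```

```text
False
False [0.53443726 0.36909735 0.28026147] [-0.3569567  -0.06350388 -0.07118745]
pin_mid []
sleeve_mid [(array([0.3897, 0.3372, 0.0398]), 0.49), (array([0.4442, 0.3862, 0.1586]), 0.18)]
bar [(array([0.5939, 0.3697, 0.2347]), 0.62)]
38.2
```

View pics/w11.png

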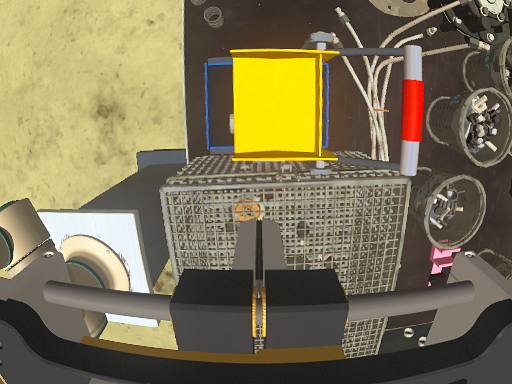

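```bash
python3 - <<'E'
from h import *
r.hold(0.5)
snap("wrist","w12")
print([(np.round(d["at"],4),round(d["score"],2)) for d in models.mark_of("bar","wrist")][:2],[(np.round(d["at"],4),round(d["score"],2)) for d in models.mark_of("bucket_pin","wrist")][:2],telemetry.current_t(),telemetry.current_wrist_force())
r.sign_off()
E
```

```text
[(array([0.5927, 0.3722, 0.2349]), 0.8)] [(array([0.4431, 0.3903, 0.162 ]), 0.73)] 38.85 [-0.51662636  0.23529237 -0.08501989]
the job is handed in; nothing more can be done
```

The job is done and handed in at about 39 s of the 72 s allowed. The hand-in gave no verdict.

**What I did:**
- I moved the pin from the slot to the V rest and let go.
- I stood the sleeve in the bucket, then took the pin again across its middle and lowered it in.
- I let the pin go about 9 mm above the bucket floor, and the bucket tripped by itself. I then pushed the counterweight bar back over centre with closed fingers.

**Last checks:**
- **After the trip:** the wrist picture showed the bucket fully tipped and both parts in the blue tray. The pin was measured at (0.447, 0.394, 0.027) and the sleeve at (0.390, 0.335, 0.036).
- **After the reset:** the bar read (0.593, 0.372, 0.235), within about 7 mm of its start reading. The bucket was upright and empty.
- **Pin not seen at the end:** the upright bucket hides the pin from the camera, so the final picture did not find it. It was last seen in the tray just before the reset, and the reset push went nowhere near it.
- **Small disagreement:** with the pin gripped across its middle, the opening read 25.2 mm against 26 mm nominal. The pin also hung tilted by an estimated 3 to 5 degrees, which did no harm.
- **Bystanders:** the arm did not go near them, but I did not measure them again at the end.

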